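# Stow the carving tools and snap the rack covers shut

## Robot

A 7-joint arm with a two-finger parallel gripper is mounted at the origin on the work surface. World frame = base frame: x ahead of the robot, y to its left, z up, the work surface at z = 0. Lengths are in mm, angles in rad, forces in N, time in s.
With the tool pointing down it reaches from about 425 to 875 mm from the base axis. Payload 8.4 kg.
Tool frame: the origin (TCP) lies at the very end of the fingers, on their centre line; the grasp point (between the pads) lies 19 mm behind it; z points along the fingers, y is the line along which they close (so a half turn about z gives the same grasp; the last joint's range is limited). The gripper opens to 85 mm and grips with 20 to 120 N. Pads are 22 mm wide; open, the fingers measure 114 mm over their backs; the gripper's body (76 mm by 85 mm) begins 54 mm behind the grasp point. The pads swing forward as they close: fully open they stand 13 mm farther back than shut.
Start: joints at [-0.099, 0.333, 0.04, 1.465, -0.013, 1.343, -0.059], TCP at [649.972, -0.012, 231.308] pointing down, gripper open.
Joint ranges: [-2.58, 2.58], [-0.38, 2.09], [-1.3, 1.39], [0.25, 2.4], [-1.5, 4.64], [0.08, 2.09], [-2.65, 2.65]. Speed limits (rad/s): [2.22, 2.22, 2.79, 2.79, 3.14, 3.14, 3.14].

## Interface

Orientations are given as a unit quaternion [x, y, z, w].
In Python, from workcell import r gives the robot as it stands.
- The arm moves only by the shell command python3 -m crank 'ROWS' [FORCE]. ROWS is text: rows parted by semicolons, each of 7 numbers parted by spaces: the shift along the tool's x, y, z in mm, then the turn, a rotation vector about the tool's x, y, z in degrees, then the opening, from 0 (shut) to 1 (fully open). In form: tx ty tz rx ry rz jaw; .... A call has 1 to 12 rows; each row shifts and turns the commanded pose from where the row before left it, along the tool's axes as they then stand; what a row does not reach is not made up. A row lasts 1/12 s, in which the tool goes at most 41.7 mm and 7.16 degrees, less where a joint would pass 70% of its speed; a pose out of reach is approached as far as the arm can. A call is refused whole if a number of a shift passes 41.7 or a number of a turn 7.16, either way. A call with a gripper value outside its range is refused whole. The fingers move at their own pace and stop on an object; FORCE is the grip in N (left out, the last holds). Time passes only in rows, so rows that do not move let the fingers close. It gives the time, the measured TCP pose, the force, the opening and the grip force at its end, in the units of the state.
- r.get_obs(): the state, without advancing time (a new reading comes with each control period).
- r.grab_frame(name): name is "scene" or "side" or "wrist"; returns the picture (384x512x3 uint8, red, green, blue); there is no depth.
- r.calibration(name): a dict with "mtx" (3x3 intrinsics, pixels), "rvec" (rotation vector, rad) and "tvec" (3), from world to camera coordinates, as OpenCV has them; the wrist camera has in their place "T_tool_cam" (4x4, takes a point from camera to tool coordinates, whose origin is the TCP and whose axes are the flange's). Camera axes: x right, y down, z forward; pixel columns grow to the right and rows downward; lengths in mm; the calibration is good to about 2 mm. The wrist camera is an equidistant fisheye: a pixel r from the principal point sees the ray r / f radians off the axis. A picture is of the moment at which its call begins: read the wrist's pose just before it. calibration takes no time and is no camera call.
- r.job_done(): hands the job in; it is judged then, once.
The state is a dict: "time": time; "qpos": joint angles; "qd": joint speeds; "joint_efforts": joint torques, N m; "position": TCP position; "orientation": TCP orientation; "force": force on the tool from outside, world axes, zero at the start; "torque": the same for the moment, N m; "width": opening from 0.0 (shut) to 1.0 (fully open); "finger_force": force on a finger pad.
Only numpy, scipy, OpenCV 4.12 (cv2) and the standard library are available. Lean on these libraries where they do the work, as an engineer would, in place of code of your own. Each camera call takes 0.05 s, during which the arm holds its last target. There are 200 camera calls.

## Task

Pack up the carver's bench: dip the bristles of the glue brush well into the pot of cleaner while holding it, then lay the brush and every carving tool on the bench into the rack, one to a channel, flat, with the end of the handle well under the cover and the working end sticking out at the front. Press the cover of each filled channel down until it clicks and stays shut, leave the covers of empty channels standing open, and do not upset the pot or disturb the wooden spoon or the sandpaper roll.

Things in the scene. Friction and masses are not known exactly. Their poses are not given: they have to be found in the camera images.
- rack: tool rack, fixed to the bench: plywood board 215 x 360 x 12 mm carrying four channels side by side at 85 mm pitch, each with its own hinged wooden cover. Origin on the bench under the point 95 mm from the board's front edge (robot side) and midway across it; x points away from the robot to the hinges, y left, z up. Board top at z = 12 mm
- brush: flat glue brush, 90 g, pale wooden handle, steel ferrule and dark stiff (rigid) bristle block 32 mm wide, 11 mm thick. Origin (grip here, near the balance point) on the handle's underside; x to the working tip, y across, z up. Handle 24 wide, 22 high, flat-sided, from 75 mm behind the origin (butt) to 40 mm ahead; tip 90 mm ahead. Starts flat on the bench, tip roughly towards the robot
- rasp: rasp with a wooden handle and a flat steel blade 21 mm wide, 5 mm thick, 140 g; may be absent. Origin (grip here, near the balance point) on the handle's underside; x to the working tip, y across, z up. Handle 24 wide, 22 high, flat-sided, from 75 mm behind the origin (butt) to 40 mm ahead; tip 90 mm ahead. Starts flat on the bench, tip roughly towards the robot
- gouge: gouge with a wooden handle, a round 10 mm shank and a 26 mm wide steel end, 130 g; may be absent. Origin (grip here, near the balance point) on the handle's underside; x to the working tip, y across, z up. Handle 24 wide, 22 high, flat-sided, from 75 mm behind the origin (butt) to 40 mm ahead; tip 90 mm ahead. Starts flat on the bench, tip roughly towards the robot
- knife: carving knife with a wooden handle and a steel blade 16 mm wide, 4 mm thick, 120 g; may be absent. Origin (grip here, near the balance point) on the handle's underside; x to the working tip, y across, z up. Handle 24 wide, 22 high, flat-sided, from 75 mm behind the origin (butt) to 40 mm ahead; tip 90 mm ahead. Starts flat on the bench, tip roughly towards the robot
- brush_butt (a point): middle of the end face of the brush's handle, 75 mm behind its origin, 11 mm above its underside
- rasp_butt (a point): middle of the end face of the rasp's handle, 75 mm behind its origin, 11 mm above its underside
- gouge_butt (a point): middle of the end face of the gouge's handle, 75 mm behind its origin, 11 mm above its underside
- knife_butt (a point): middle of the end face of the knife's handle, 75 mm behind its origin, 11 mm above its underside
- brush_tip (a point): middle of the end of the brush's bristles, 90 mm ahead of its origin, 11 mm above its underside
- pot: open round tin pot of brush cleaner (empty in the simulation), 50 mm high, rim 90 mm across outside, wall 4 mm, floor 5 mm thick, 0.8 kg, standing loose. Origin at the centre of its underside, z up
- pot_rim (a point): centre of the pot's mouth, 50 mm above the bench
- bay0 (a point): channel 0 of the rack (0 leftmost, 3 rightmost): point on its floor (12 mm above the bench) where a stowed tool's origin goes; axes as the rack's. The channel, 40 mm wide inside, walls 6 thick and 28 high, runs from 30 to 106 mm beyond the point (+x), far end closed; around the point the board is bare. Hinge axis: along y, 100 mm beyond and 32 mm above the point
- cover0 (a joint): cover 0, a wooden plate over channel 0: 0 shut, grows as the free end (85 mm from the hinge, 52 wide, 8 thick, hinge at mid-thickness) rises, to 2.0 rad; starts at 1.55 to 1.85 and stays there by friction. A spring ball on its -y side (post 46 mm above floor) gives a bump at 0.2 to 0.1 rad, 6 to 12 N at the free end, then holds it at 0; released before 0.14 it springs ajar
- bay1 (a point): channel 1 of the rack (0 leftmost, 3 rightmost): point on its floor (12 mm above the bench) where a stowed tool's origin goes; axes as the rack's. The channel, 40 mm wide inside, walls 6 thick and 28 high, runs from 30 to 106 mm beyond the point (+x), far end closed; around the point the board is bare. Hinge axis: along y, 100 mm beyond and 32 mm above the point
- cover1 (a joint): cover 1, a wooden plate over channel 1: 0 shut, grows as the free end (85 mm from the hinge, 52 wide, 8 thick, hinge at mid-thickness) rises, to 2.0 rad; starts at 1.55 to 1.85 and stays there by friction. A spring ball on its -y side (post 46 mm above floor) gives a bump at 0.2 to 0.1 rad, 6 to 12 N at the free end, then holds it at 0; released before 0.14 it springs ajar
- bay2 (a point): channel 2 of the rack (0 leftmost, 3 rightmost): point on its floor (12 mm above the bench) where a stowed tool's origin goes; axes as the rack's. The channel, 40 mm wide inside, walls 6 thick and 28 high, runs from 30 to 106 mm beyond the point (+x), far end closed; around the point the board is bare. Hinge axis: along y, 100 mm beyond and 32 mm above the point
- cover2 (a joint): cover 2, a wooden plate over channel 2: 0 shut, grows as the free end (85 mm from the hinge, 52 wide, 8 thick, hinge at mid-thickness) rises, to 2.0 rad; starts at 1.55 to 1.85 and stays there by friction. A spring ball on its -y side (post 46 mm above floor) gives a bump at 0.2 to 0.1 rad, 6 to 12 N at the free end, then holds it at 0; released before 0.14 it springs ajar
- bay3 (a point): channel 3 of the rack (0 leftmost, 3 rightmost): point on its floor (12 mm above the bench) where a stowed tool's origin goes; axes as the rack's. The channel, 40 mm wide inside, walls 6 thick and 28 high, runs from 30 to 106 mm beyond the point (+x), far end closed; around the point the board is bare. Hinge axis: along y, 100 mm beyond and 32 mm above the point
- cover3 (a joint): cover 3, a wooden plate over channel 3: 0 shut, grows as the free end (85 mm from the hinge, 52 wide, 8 thick, hinge at mid-thickness) rises, to 2.0 rad; starts at 1.55 to 1.85 and stays there by friction. A spring ball on its -y side (post 46 mm above floor) gives a bump at 0.2 to 0.1 rad, 6 to 12 N at the free end, then holds it at 0; released before 0.14 it springs ajar
- spoon: bystander: finished wooden spoon, about 155 mm long, on the bench right of the rack. Origin under its handle
- sandroll: bystander: upright roll of sandpaper, 64 mm across, 75 mm high, left of the rack. Origin at the centre of its underside
Not all that is in view belongs to the job. What is shaped like the gouge but blue, purple or turquoise is not meant.

How it is judged:
By the outcome, as a careful person would: the job done as asked, in the order asked, and still so for the second after the job is handed in, with the robot touching nothing.
Of rasp, gouge, knife only 2 to 3 are there at a start; the rules pass over those that are not, and their reading is None.
At some moment in a run one of brush, rasp, gouge, knife may be knocked a few centimetres aside while the robot is not near it.
It also fails if it takes over 210 s, if anything falls off the work surface, if the arm or the gripper's body presses on something with over 40 N, if the wrist force passes 120 N, or if a joint passes its speed limit or range.

## Working session

There is one attempt and no reset: what is moved stays moved. The work goes in short steps, Python scripts to look and compute and a shell command to move; the robot and the scene stay as the last step left them, time stands still between calls to the robot, and variables do not carry over. Pictures are saved under pics/ and viewed, at most 14 in all, crops included, and the job is handed in when it is done.

```bash
ls; mkdir -p pics; python3 - <<'E'
from workcell import r
import cv2,numpy as np
o=r.get_obs();print(o)
for n in("scene","side","wrist"):
    f=r.grab_frame(n);cv2.imwrite(f"pics/{n}0.png",f[:,:,::-1]);c=r.calibration(n);print(n,{k:np.round(v,3).tolist() for k,v in c.items()})
a=cv2.imread("pics/scene0.png");b=cv2.imread("pics/side0.png")
E
```

```text
pics
{'time': 0.0, 'qpos': array([-0.09917544,  0.33389862,  0.03987891,  1.46624998, -0.01343584,
        1.34330668, -0.05851776]), 'qd': array([ 2.49867492e-05,  6.64521283e-04,  4.23665550e-04, -3.20939693e-04,
       -9.44143558e-04,  2.40955027e-03, -6.40901361e-04]), 'joint_efforts': array([ 4.63630895e-04, -6.58554840e+01,  1.36586554e+00, -4.05554795e+01,
        1.68904377e-02,  1.27170872e-02, -1.99809978e-05]), 'position': array([ 6.49550864e+02, -3.45794676e-02,  2.30439688e+02]), 'orientation': array([ 7.07132083e-01,  7.07081028e-01, -5.90359049e-04, -5.37382221e-04]), 'force': array([ 0.25159837,  0.33789388, -0.63728789]), 'torque': array([-0.01512595, -0.0092265 ,  0.02072809]), 'finger_force': 0.0, 'width': 1.0045026186599422}
scene {'mtx': [[388.211, 0.0, 251.574], [0.0, 388.211, 193.194], [0.0, 0.0, 1.0]], 'rvec': [0.633, 2.642, -1.133], 'tvec': [497.456, -64.552, 1553.002]}
side {'mtx': [[468.56, 0.0, 254.871], [0.0, 468.56, 189.066], [0.0, 0.0, 1.0]], 'rvec': [2.258, -0.292, 0.12], 'tvec': [-532.321, 89.389, 1361.259]}
wrist {'mtx': [[297.319, 0.0, 256.469], [0.0, 297.319, 189.543], [0.0, 0.0, 1.0]], 'T_tool_cam': [[-0.001, -0.962, -0.272, 68.881], [1.0, -0.001, 0.0, -0.438], [-0.0, -0.272, 0.962, -143.308], [0.0, 0.0, 0.0, 1.0]]}
```

View pics/scene0.png

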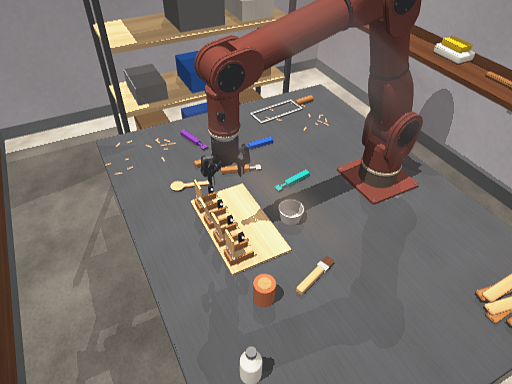

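View pics/side0.png

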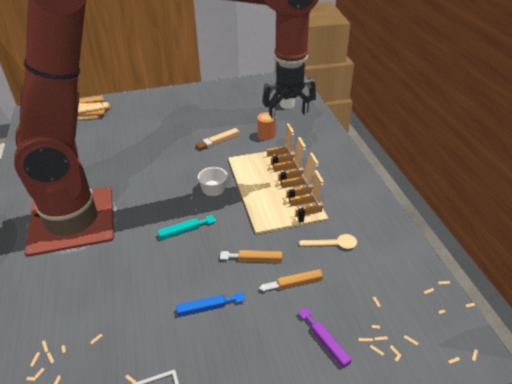

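View pics/wrist0.png

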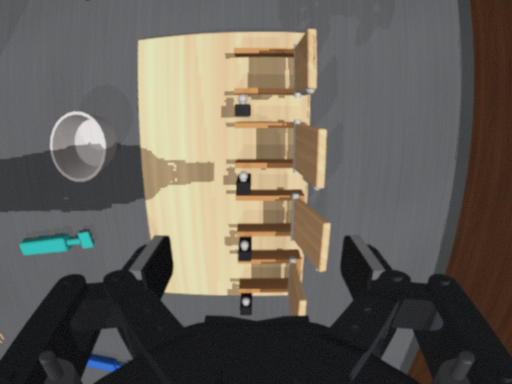

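The wrist view shows the rack (front edge about col 138–150, four open covers) and the pot at about (78,146). The side view shows the brush at (218,138), two orange-handled tools at (250,256) and (293,281), and blue, teal and purple decoys. Next I'll measure positions.

```bash
cat > h.py <<'E'
import numpy as np,cv2
from scipy.spatial.transform import Rotation as R
from workcell import r
def pose():
    o=r.get_obs();return np.array(o['position']),R.from_quat(o['orientation'])
def snap(n,name=None):
    P=pose();f=r.grab_frame(n)
    if name: cv2.imwrite(f'pics/{name}.png',f[:,:,::-1])
    return f,P
def rays(n,px,P=None):
    c=r.calibration(n);K=c['mtx'];px=np.atleast_2d(np.asarray(px,float))
    u=np.c_[(px[:,0]-K[0,2])/K[0,0],(px[:,1]-K[1,2])/K[1,1]]
    if n=='wrist':
        th=np.linalg.norm(u,axis=1);d=np.c_[u*(np.sin(th)/np.maximum(th,1e-9))[:,None],np.cos(th)]
        T=c['T_tool_cam'];p,Q=P
        return p+Q.apply(T[:3,3]),Q.apply(d@T[:3,:3].T)
    A=cv2.Rodrigues(np.array(c['rvec']))[0];t=np.array(c['tvec']).ravel()
    return -A.T@t,np.c_[u,np.ones(len(u))]@A
def plane(n,px,z,P=None):
    o,d=rays(n,px,P);return o+d*((z-o[2])/d[:,2])[:,None]
def blobs(f,lo,hi,amin=60):
    hsv=cv2.cvtColor(f,cv2.COLOR_RGB2HSV);m=cv2.inRange(hsv,np.array(lo),np.array(hi))
    m=cv2.morphologyEx(m,cv2.MORPH_CLOSE,np.ones((3,3)))
    cs=cv2.findContours(m,cv2.RETR_EXTERNAL,cv2.CHAIN_APPROX_NONE)[0]
    return [c[:,0,:] for c in cs if cv2.contourArea(c)>amin]
E
python3 - <<'E'
from h import *
f=cv2.imread('pics/wrist0.png')[:,:,::-1];P=pose();np.set_printoptions(precision=1,suppress=True)
print('rack corners',plane('wrist',[[138,40],[150,296],[305,31]],12,P).tolist())
print('pot rim extremes',plane('wrist',[[51,146],[106,146],[78,112],[78,181]],50,P).tolist())
print('posts',plane('wrist',[[243,99],[244,176],[245,243],[246,299]],58,P).tolist())
s=cv2.imread('pics/side0.png')[:,:,::-1];hs=cv2.cvtColor(s,cv2.COLOR_RGB2HSV)
for p in [(229,134),(215,140),(202,144),(260,257),(226,257),(300,280),(270,287),(320,242)]: print(p,hs[p[1],p[0]])
for c in blobs(s,(5,90,90),(25,255,255),150):
    w=plane('side',c,11)[:,:2].astype(np.float32);print(c.mean(0),cv2.minAreaRect(w))
E
```

```text
rack corners [[499.37516630404366, 163.3143163176406, 12.0], [482.8897309660945, -205.51032519634282, 12.0], [707.9146921532358, 166.15392823794014, 12.0]]
pot rim extremes [[381.27069232048063, 36.63683925551681, 50.0], [469.11679393476294, 31.713697102861346, 50.0], [430.9361793678205, 76.12870336569607, 50.0], [420.5273183292928, -10.994766929910838, 50.0]]
posts [[635.0073475706666, 78.28849780791634, 58.0], [635.426676682215, -4.894129412920535, 58.0], [635.4594388282154, -85.64080646172411, 58.0], [635.2849951516841, -167.97787540185848, 58.0]]
(229, 134) [ 18 105 223]
(215, 140) [ 17 113 188]
(202, 144) [ 12 160 150]
(260, 257) [ 16 154 179]
(226, 257) [ 19   9 226]
(300, 280) [ 16 155 192]
(270, 287) [ 19   9 218]
(320, 242) [ 20  86 253]
[299.4 278.9] ((567.8601684570312, -384.26806640625), (118.70099639892578, 36.71095275878906), 0.5298654437065125)
[259.8 256. ] ((490.4964294433594, -285.2731628417969), (39.74013137817383, 115.30677795410156), 72.42616271972656)
[329.4 242.8] ((677.1283569335938, -276.52911376953125), (48.73440933227539, 143.3873291015625), 69.878677368164
[... 793 characters left out ...]
5.37890625)
[462.6  99.7] ((1466.2230224609375, 296.0068359375), (46.68283462524414, 239.53231811523438), 1.8123239278793335)
[444.6 113.8] ((1345.634521484375, 316.22491455078125), (38.224117279052734, 968.2171630859375), 0.43083763122558594)
[469.2  16.9] ((2001.8065185546875, 1074.938232421875), (534.0943603515625, 56.40988540649414), 88.80062866210938)
[334.1  62.1] ((1123.2418212890625, 891.442626953125), (1380.8585205078125, 460.5330810546875), 62.81510543823242)
[131.5  54.2] ((302.3028259277344, 1230.0438232421875), (1388.104248046875, 612.3976440429688), 89.07196044921875)
[20.1 60.1] ((-277.5649108886719, 1301.207275390625), (200.28106689453125, 1594.7431640625), 8.203347206115723)
```

```bash
python3 -m crank '29 -14 0 0 0 0 1;29 -14 0 0 0 0 1;29 -14 0 0 0 0 1;29 -14 0 0 0 0 1;29 -14 0 0 0 0 1;29 -14 0 0 0 0 1;29 -14 0 0 0 0 1;29 -14 0 0 0 0 1;29 -14 0 0 0 0 1;29 -14 0 0 0 0 1;0 0 0 0 0 0 1;0 0 0 0 0 0 1'
python3 -m crank '0 0 0 0 0 -7 1;0 0 0 0 0 -7 1;0 0 0 0 0 -7 1;0 0 0 0 0 -7 1;0 0 0 0 0 -7 1;0 0 0 0 0 -7 1;0 0 0 0 0 -7 1;0 0 0 0 0 -7 1;0 0 0 0 0 -7 1;0 0 0 0 0 -7 1;0 0 0 0 0 -7 1;0 0 0 0 0 -7 1'
python3 -m crank '0 0 0 0 0 -6 1;0 0 0 0 0 0 1;0 0 0 0 0 0 1'
python3 - <<'E'
from h import *
f,P=snap('wrist','brush1');print(P[0],P[1].as_matrix().round(3).tolist(),r.get_obs()['qpos'])
for c in blobs(f,(5,60,110),(25,255,255),300):
    w=plane('wrist',c,22,P)[:,:2].astype(np.float32);print(c.mean(0),cv2.minAreaRect(w))
E
```

```text
time: 1.15
position: [508.6, 292.1, 231.1]
orientation: [0.706, 0.709, -0.0, -0.0]
force: [0.1, -1.4, 0.3]
width: 1.002
finger_force: 0.0
time: 2.15
position: [510.8, 288.3, 231.1]
orientation: [0.05, 0.999, -0.0, -0.0]
force: [0.5, -0.2, 0.9]
width: 1.003
finger_force: 0.0
time: 2.4
position: [510.6, 288.7, 231.1]
orientation: [0.003, 1.0, -0.0, -0.0]
force: [-0.2, 0.7, -0.5]
width: 1.0
finger_force: 0.0
[510.60559412 288.71766046 231.12324304] [[-1.0, 0.005, -0.0], [0.005, 1.0, -0.0], [0.0, -0.0, -1.0]] [-0.32960908  0.22411917 -0.30661238  1.61128072  0.06959527  1.31731356
  0.91894369]
[ 30.73786408 302.24271845] ((770.6292114257812, -156.6686553955078), (32.82464599609375, 203.62930297851562), 41.47249984741211)
[  9.         286.06410256] ((734.2659301757812, -207.97998046875), (40.53312683105469, 140.96002197265625), 29.449886322021484)
[248.19047619 285.48148148] ((686.78662109375, 268.1777648925781), (109.52198791503906, 77.44043731689453), 19.292081832885742)
[ 86.76854116 206.07090465] ((598.0252075195312, -1.60137939453125), (205.47952270507812, 342.50732421875), 0.10679639875888824)
[257.99009901 162.6039604 ] ((509.6048278808594, 291.30621337890625), (113.6749038696289, 24.738414764404297), 19.802034378051758)
[232.04651163  93.31395349] ((423.6559143066406, 260.4937438964844), (28.601055145263672, 29.06252098083496), 19.66317367553711)
```

View pics/brush1.png

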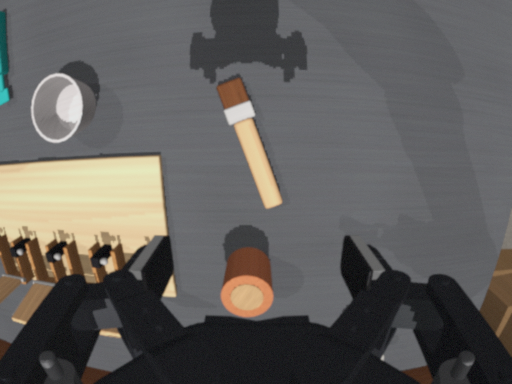

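The brush lies at centre (509.6, 291.3), with its tip towards (-0.94,-0.34). In the picture the bristles are at (232,93) and the handle at (258,162). I'll grasp it.

```bash
python3 -m crank '17.5 -3.3 0 0 0 0 1;0 0 0 0 0 -6.7 1;0 0 0 0 0 -6.7 1;0 0 0 0 0 -6.7 1;0 0 38 0 0 0 0.7;0 0 38 0 0 0 0.7;0 0 38 0 0 0 0.7;0 0 38 0 0 0 0.7;0 0 38 0 0 0 0.7;0 0 19 0 0 0 0.7;0 0 19 0 0 0 0.7;0 0 0 0 0 0 0.7' 60
python3 - <<'E'
from h import *
print(*pose()[0],pose()[1].as_matrix().round(3).tolist());snap('wrist','brush2')
E
```

```text
time: 3.45
position: [490.2, 284.7, -0.7]
orientation: [-0.173, 0.985, -0.001, -0.003]
force: [-1.3, 0.2, 0.3]
width: 0.696
finger_force: 0.0
490.2494055232542 284.70130409280364 -0.6688483757384331 [[-0.94, -0.341, -0.006], [-0.341, 0.94, -0.003], [0.006, -0.001, -1.0]]
```

View pics/brush2.png

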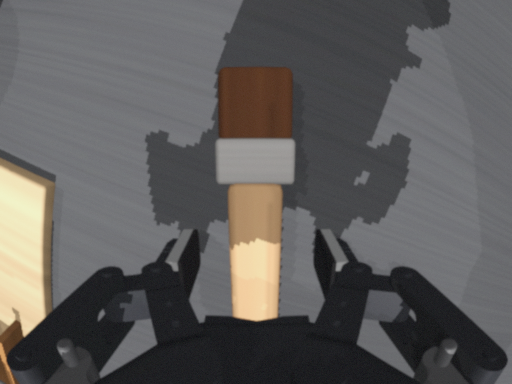

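```bash
python3 -m crank '-2 0 -4 0 0 0 0.7;0 0 0 0 0 0 0.7;0 0 0 0 0 0 0;0 0 0 0 0 0 0;0 0 0 0 0 0 0;0 0 0 0 0 0 0;0 0 0 0 0 0 0;0 0 0 0 0 0 0;0 0 0 0 0 0 0' 60
python3 -m crank '0 0 -35 0 0 0 0;0 0 -35 0 0 0 0;0 0 -35 0 0 0 0;0 0 -35 0 0 0 0;0 0 0 0 0 0 0;0 0 0 0 0 0 0'
```

```text
time: 4.25
position: [495.0, 287.7, 8.5]
orientation: [-0.174, 0.985, 0.0, 0.001]
force: [-1.6, -0.5, 6.0]
width: 0.264
finger_force: 59.8
time: 4.75
position: [495.5, 288.1, 149.8]
orientation: [-0.174, 0.985, 0.001, 0.002]
force: [0.3, -0.6, -1.6]
width: 0.262
finger_force: 59.2
```

```bash
A='0 0 0 0 0 7 0'; python3 -m crank '0 0 0 0 0 7 0;0 0 0 0 0 7 0;0 0 0 0 0 7 0;0 0 0 0 0 7 0;0 0 0 0 0 7 0;0 0 0 0 0 7 0;0 0 0 0 0 7 0;0 0 0 0 0 7 0;0 0 0 0 0 7 0;0 0 0 0 0 7 0;0 0 0 0 0 7 0;0 0 0 0 0 7 0' >/dev/null
python3 -m crank '0 0 0 0 0 7 0;0 0 0 0 0 7 0;0 0 0 0 0 7 0;0 0 0 0 0 7 0;0 0 0 0 0 7 0;0 0 0 0 0 7 0;0 0 0 0 0 7 0;0 0 0 0 0 7 0;0 0 0 0 0 7 0;0 0 0 0 0 7 0;0 0 0 0 0 7 0;0 0 0 0 0 7 0'
python3 -m crank '0 0 0 0 0 7 0;0 0 0 0 0 7 0;0 0 0 0 0 7 0;0 0 0 0 0 7 0;0 32 0 0 0 0 0;0 32 0 0 0 0 0;0 32 0 0 0 0 0;0 32 0 0 0 0 0;0 32 0 0 0 0 0;0 32 0 0 0 0 0;0 32 0 0 0 0 0;0 32 0 0 0 0 0'
python3 -m crank '0 0 0 0 0 0 0;0 0 0 0 0 0 0'
python3 - <<'E'
from h import *
f,P=snap('wrist','w3');print(P[0],P[1].as_matrix().round(3).tolist(),r.get_obs()['qpos'])
E
```

```text
time: 6.75
position: [493.4, 286.7, 145.4]
orientation: [0.962, 0.273, -0.001, 0.001]
force: [0.2, 0.1, -0.6]
width: 0.255
finger_force: 59.1
time: 7.75
position: [511.4, 30.2, 145.8]
orientation: [0.999, 0.036, -0.001, 0.0]
force: [0.5, -0.1, -0.2]
width: 0.264
finger_force: 59.2
time: 7.92
position: [511.8, 29.7, 146.0]
orientation: [0.999, 0.034, -0.001, 0.0]
force: [0.1, 0.5, -0.9]
width: 0.265
finger_force: 59.2
[511.78287388  29.72468522 145.95598782] [[0.998, 0.067, -0.002], [0.067, -0.998, -0.001], [-0.002, 0.001, -1.0]] [-0.36451405  0.11921027  0.23266324  1.91234306 -0.03041578  1.11547742
 -1.62083554]
```

View pics/w3.png

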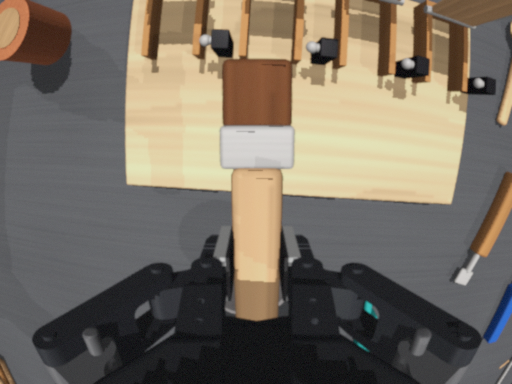

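```bash
python3 -m crank '0 0 0 0 -7 0 0;0 0 0 0 -7 0 0;0 0 0 0 -7 0 0;0 0 0 0 -7 0 0;0 0 0 0 -7 0 0;0 0 0 0 -7 0 0;0 0 0 0 -7 0 0;-21 -1.8 24 0 0 0 0;-21 -1.8 24 0 0 0 0;-21 -1.8 24 0 0 0 0;-21 -1.8 24 0 0 0 0;0 0 0 0 0 0 0'
python3 -m crank '0 0 0 0 0 0 0;0 0 0 0 0 0 0;0 0 0 0 0 0 0'
python3 - <<'E'
from h import *
np.set_printoptions(precision=1,suppress=True)
p,Q=pose();print(p,Q.as_matrix().round(3).tolist(),r.get_obs()['qpos'],'tip',p+Q.apply([92.6,0,-2.5]))
f,_=snap('wrist','w4');g,_=snap('side');h,_=snap('scene')
cv2.imwrite('pics/d4.png',np.hstack([f[:,:],cv2.resize(g[90:240,100:300],(512,384))])[:,:,::-1][:, :])
cv2.imwrite('pics/d4.png',cv2.resize(np.hstack([f,cv2.resize(g[90:240,100:300],(512,384))])[:,:,::-1],(800,300)))
P0=(np.array([511.78,29.72,145.96]),__import__('scipy.spatial.transform',fromlist=['x']).Rotation.from_matrix([[0.998,0.067,-0.002],[0.067,-0.998,-0.001],[-0.002,0.001,-1.0]]))
print('rack front corners',plane('wrist',[[126,185],[453,204]],12,P0))
E
```

```text
time: 8.97
position: [379.1, 31.0, 146.8]
orientation: [0.908, 0.033, -0.418, 0.015]
force: [0.8, 0.3, -1.1]
width: 0.268
finger_force: 59.2
time: 9.22
position: [385.7, 30.8, 147.5]
orientation: [0.91, 0.033, -0.414, 0.015]
force: [0.2, 0.1, -0.8]
width: 0.259
finger_force: 59.2
[385.7  30.8 147.5] [[0.655, 0.073, -0.752], [0.048, -0.997, -0.055], [-0.754, -0.0, -0.657]] [-0.3  0.5  0.2  1.7 -0.1  1.8 -1.5] tip [448.3  35.3  79.3]
rack front corners [[ 497.4  163.5   12. ]
 [ 499.5 -199.    12. ]]
```

View pics/d4.png

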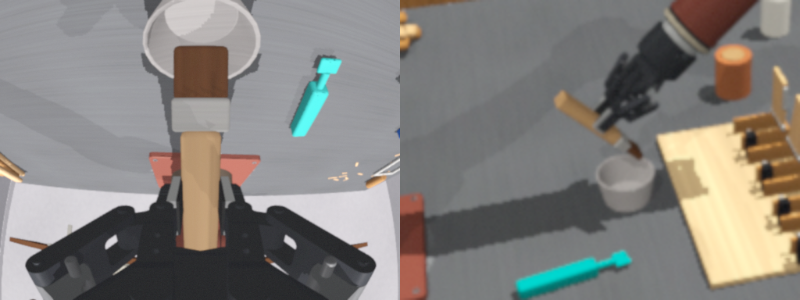

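```bash
python3 - <<'E'
from h import *
print(plane('wrist',[[183,45],[333,45]],50,pose()))
E
python3 -m crank '10.7 0.5 11.3 0 0 0 0;10.7 0.5 11.3 0 0 0 0;10.7 0.5 11.3 0 0 0 0;10.7 0.5 11.3 0 0 0 0;0 0 0 0 0 0 0;0 0 0 0 0 0 0;0 0 0 0 0 0 0'
python3 - <<'E'
from h import *
p,Q=pose();print('tip',p+Q.apply([92.6,0,-2.5]))
f,_=snap('wrist','w5');g,_=snap('side');h,_=snap('scene')
cv2.imwrite('pics/d5.png',cv2.resize(np.hstack([f,cv2.resize(g[130:220,150:270],(512,384))])[:,:,::-1],(800,300)))
E
```

```text
[[432.13966086  75.76317491  50.        ]
 [438.43457987  -9.68045823  50.        ]]
time: 9.95
position: [379.6, 27.7, 86.4]
orientation: [0.909, 0.032, -0.414, 0.015]
force: [0.7, 0.0, -0.3]
width: 0.265
finger_force: 59.2
tip [442.12865684  32.1503613   18.19425692]
```

View pics/d5.png

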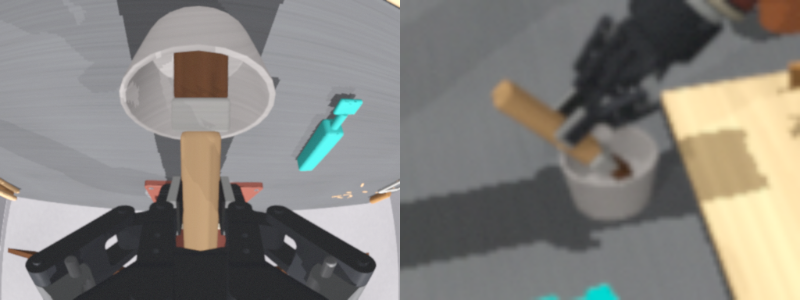

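```bash
python3 -m crank '-11.7 0 -10.2 0 0 0 0;-11.7 0 -10.2 0 0 0 0;-11.7 0 -10.2 0 0 0 0;-11.7 0 -10.2 0 0 0 0;21 0 -24 0 0 0 0;21 0 -24 0 0 0 0;21 0 -24 0 0 0 0;21 0 -24 0 0 0 0;0 0 0 0 7 0 0;0 0 0 0 7 0 0;0 0 0 0 7 0 0;0 0 0 0 7 0 0' >/dev/null
python3 -m crank '0 0 0 0 7 0 0;0 0 0 0 7 0 0;0 0 0 0 7 0 0;0 0 -30 0 0 -1 0;0 0 0 0 0 -7 0;0 0 0 0 0 -7 0;0 0 0 0 0 -7 0;0 0 0 0 0 -7 0;0 0 0 0 0 -7 0;0 0 0 0 0 -7 0;0 0 0 0 0 -7 0;0 0 0 0 0 -7 0'
python3 -m crank '0 0 0 0 0 -7 0;0 0 0 0 0 -7 0;0 0 0 0 0 -7 0;0 0 0 0 0 -7 0;0 0 0 0 0 -7 0;0 0 0 0 0 -7 0;0 0 0 0 0 -7 0;0 0 0 0 0 -7 0;0 0 0 0 0 -7 0;0 0 0 0 0 -7 0;0 0 0 0 0 -7 0;0 0 0 0 0 -7 0'
python3 -m crank '0 0 0 0 0 -7 0;0 0 0 0 0 -7 0;0 0 0 0 0 -7 0;0 0 0 0 0 -7 0;0 0 0 0 0 -7 0;0 0 0 0 0 0 0;0 0 0 0 0 0 0'
python3 - <<'E'
from h import *
f,P=snap('wrist','w6');print(P[0],P[1].as_matrix().round(4).tolist(),r.get_obs()['qpos'])
E
```

```text
time: 12.1
position: [506.2, 36.7, 178.2]
orientation: [0.86, 0.511, 0.0, 0.0]
force: [0.4, 0.7, -1.4]
width: 0.259
finger_force: 59.2
time: 13.1
position: [506.2, 36.7, 178.1]
orientation: [0.297, 0.955, 0.0, 0.0]
force: [-0.1, 0.5, -1.4]
width: 0.264
finger_force: 59.2
time: 13.68
position: [506.3, 36.7, 177.9]
orientation: [0.001, 1.0, 0.0, 0.0]
force: [0.9, -0.6, -0.8]
width: 0.26
finger_force: 59.2
[506.30618455  36.66594045 177.937471  ] [[-1.0, 0.0024, 0.0004], [0.0024, 1.0, 0.0001], [-0.0004, 0.0001, -1.0]] [-0.27471712  0.07966836  0.12093384  1.88306102 -0.01048735  1.17910218
  1.41767184]
```

View pics/w6.png

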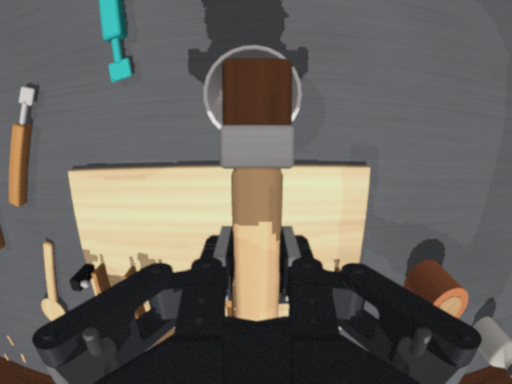

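```bash
python3 - <<'E'
from h import *
np.set_printoptions(precision=2,suppress=True)
P3=(np.array([511.78,29.72,145.96]),R.from_matrix([[0.998,0.067,-0.002],[0.067,-0.998,-0.001],[-0.002,0.001,-1.0]]))
P6=(np.array([506.31,36.67,177.94]),R.from_matrix([[-1.0,0.0024,0.0004],[0.0024,1.0,0.0001],[-0.0004,0.0001,-1.0]]))
def mask(n):
    h=cv2.cvtColor(cv2.imread(f'pics/{n}.png'),cv2.COLOR_BGR2HSV);return cv2.inRange(h,np.array((12,40,140)),np.array((30,160,255)))
def fit(name,px,P,z=12):
    w=plane('wrist',px,z,P)[:,:2];l=cv2.fitLine(w.astype(np.float32),cv2.DIST_HUBER,0,.01,.01).ravel();print(name,l,len(px),w[0],w[-1])
m=mask('w3')
fit('w3 front',[(c,np.nonzero(m[:230,c])[0].max()+.5) for c in list(range(132,215))+list(range(300,445))],P3)
fit('w3 left',[(np.nonzero(m[y,110:200])[0].min()+110-.5,y) for y in range(60,178)],P3)
fit('w3 right',[(np.nonzero(m[y,430:475])[0].max()+430.5,y) for y in range(100,195)],P3)
m=mask('w6')
fit('w6 front',[(c,np.nonzero(m[140:,c])[0].min()+140-.5) for c in list(range(76,215))+list(range(300,362))],P6)
fit('w6 right',[(np.nonzero(m[y,60:110])[0].min()+60-.5,y) for y in range(180,255)],P6)
fit('w6 left',[(np.nonzero(m[y,330:372])[0].max()+330.5,y) for y in range(180,240)],P6)
E
```

```text
w3 front [  0.    -1.   499.41 -18.81] 228 [499.4  156.53] [ 499.86 -185.98]
w3 left [  1.    -0.   568.65 163.75] 118 [625.07 163.97] [506.94 163.66]
w3 right [   1.      0.01  564.96 -197.06] 95 [ 619.91 -195.16] [ 511.89 -197.35]
w6 front [  0.    -1.   498.16 -26.  ] 201 [ 498.54 -181.92] [498.54 152.31]
w6 right [   1.      0.    567.49 -196.83] 75 [ 511.44 -196.21] [ 613.5  -195.33]
w6 left [  1.     0.   549.54 164.24] 60 [513.89 164.04] [586.81 163.8 ]
```

```bash
python3 -m crank '-30 24.8 0 0 0 0 0;-30 24.8 0 0 0 0 0;-30 24.8 0 0 0 0 0;0 0 26 0 0 0 0;0 0 26 0 0 0 0;0 0 26 0 0 0 0;0 0 26 0 0 0 0;0 0 20 0 0 0 0;0 0 0 0 0 0 0;0 0 0 0 0 0 0;0 0 0 0 0 0 0'
python3 - <<'E'
from h import *
f,P=snap('wrist','w7');g,_=snap('side');h,_=snap('scene')
cv2.imwrite('pics/d7.png',cv2.resize(np.hstack([f,cv2.resize(g[110:230,220:380],(512,384))])[:,:,::-1],(800,300)))
E
```

```text
time: 14.65
position: [597.1, 111.5, 54.9]
orientation: [-0.0, 1.0, 0.0, 0.001]
force: [0.1, 0.5, -0.3]
width: 0.259
finger_force: 59.2
```

View pics/d7.png

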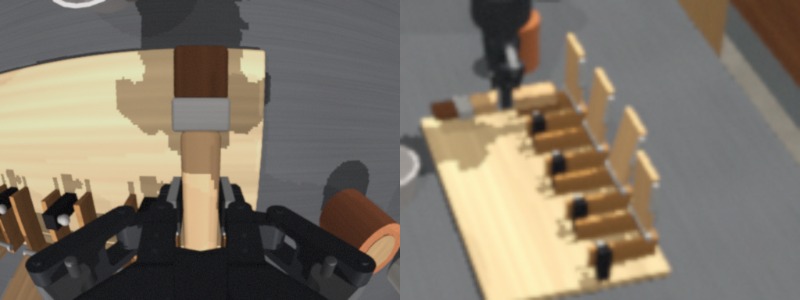

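```bash
python3 -m crank '0 0 11 0 0 0 0;0 0 11 0 0 0 0;0 0 11 0 0 0 0;0 0 0 0 0 0 0;0 0 0 0 0 0 0'
python3 -m crank '0 0 0 0 0 0 0.5;0 0 0 0 0 0 0.5;0 0 0 0 0 0 0.5;0 0 0 0 0 0 0.5;0 0 0 0 0 0 0.5'
python3 -m crank '0 0 -25 0 0 0 0.5;0 0 -30 0 0 0 0.5;0 0 -40 0 0 0 0.5;0 0 -30 0 0 0 0.5;0 0 0 0 0 0 0.5;0 0 0 0 0 0 0.5'
python3 - <<'E'
from h import *
f,P=snap('wrist','w8');print(P[0])
g,_=snap('side')
cv2.imwrite('pics/d8.png',cv2.resize(np.hstack([f,cv2.resize(g[110:230,220:380],(512,384))])[:,:,::-1],(800,300)))
E
```

```text
time: 15.22
position: [595.8, 111.2, 19.2]
orientation: [-0.001, 1.0, -0.0, -0.001]
force: [0.3, 0.1, 0.1]
width: 0.261
finger_force: 62.5
time: 15.63
position: [596.2, 111.3, 20.4]
orientation: [-0.001, 1.0, -0.0, -0.0]
force: [0.3, 0.1, -0.4]
width: 0.503
finger_force: 0.0
time: 16.13
position: [597.5, 111.6, 147.7]
orientation: [-0.001, 1.0, 0.001, 0.002]
force: [-0.4, 0.0, -1.5]
width: 0.495
finger_force: 0.0
[597.52511853 111.62210182 147.70021906]
```

View pics/d8.png

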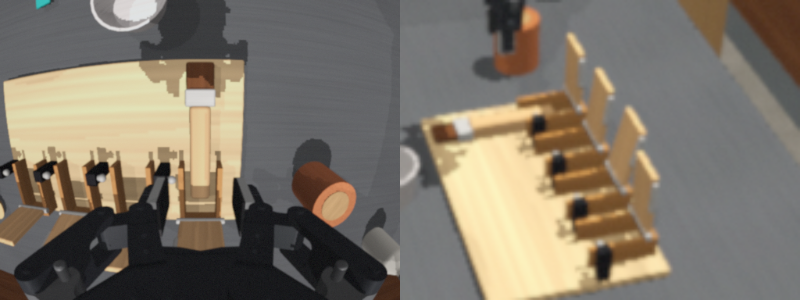

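The brush lies in bay 0, butt inside the channel and bristles at the front. Now I'll close cover 0 by sweeping it from behind.

```bash
python3 -m crank '0 0 -40 0 0 0 0;-33.5 1 0 0 0 0 0;-33.5 1 0 0 0 0 0;-33.5 1 0 0 0 0 0;-33.5 1 0 0 0 0 0;-33.5 0 0 0 0 0 0;0 0 0 0 0 0 0;0 0 25 0 0 0 0;0 0 25 0 0 0 0;0 0 24 0 0 0 0;0 0 0 0 0 0 0;0 0 0 0 0 0 0'
python3 -m crank '18 0 0 0 0 0 0;18 0 0 0 0 0 0;18 0 0 0 0 0 0;11 0 1 0 0 0 0;10 0 1 0 0 0 0;10 0 3 0 0 0 0;10 0 5 0 0 0 0;9 0 6 0 0 0 0;8 0 7 0 0 0 0;6 0 8 0 0 0 0;6 0 9 0 0 0 0;0 0 0 0 0 0 0'
python3 - <<'E'
from h import *
g,_=snap('side','s9')
E
```

```text
time: 17.23
position: [761.9, 115.4, 108.5]
orientation: [-0.001, 1.0, -0.001, -0.003]
force: [-0.3, -0.2, 0.7]
width: -0.0
finger_force: 0.0
time: 18.23
position: [638.8, 115.5, 70.6]
orientation: [-0.001, 1.0, 0.0, -0.0]
force: [-0.1, 0.6, 0.2]
width: -0.0
finger_force: 0.4
```

```bash
python3 -m crank '4 0 8 0 0 0 0;0 0 4 0 0 0 0;0 0 3 0 0 0 0;0 0 3 0 0 0 0;0 0 0 0 0 0 0'
python3 -m crank '0 0 3 0 0 0 0;0 0 2 0 0 0 0;0 0 0 0 0 0 0;0 0 0 0 0 0 0'
```

```text
time: 18.7
position: [635.2, 115.6, 52.9]
orientation: [-0.001, 1.0, -0.0, -0.001]
force: [0.8, -0.8, 0.2]
width: 0.002
finger_force: 0.0
time: 19.03
position: [635.6, 115.3, 48.2]
orientation: [-0.001, 1.0, -0.0, -0.0]
force: [-1.8, -0.4, 3.4]
width: 0.004
finger_force: 1.5
```

```bash
python3 -m crank '0 0 2 0 0 0 0;0 0 2 0 0 0 0;0 0 0 0 0 0 0;0 0 0 0 0 0 0'
python3 -m crank '0 0 2 0 0 0 0;0 0 2 0 0 0 0;0 0 0 0 0 0 0;0 0 0 0 0 0 0'
python3 -m crank '0 0 -30 0 0 0 0;0 0 -35 0 0 0 0;0 0 -40 0 0 0 0;0 0 -40 0 0 0 0;0 0 0 0 0 0 0;0 0 0 0 0 0 0'
python3 - <<'E'
from h import *
f,P=snap('wrist','w10');print(P[0])
g,_=snap('side');h,_=snap('scene')
cv2.imwrite('pics/d10.png',cv2.resize(np.hstack([cv2.resize(h[170:290,170:330],(512,384)),cv2.resize(g[110:230,220:380],(512,384))])[:,:,::-1],(800,300)))
E
```

```text
time: 19.37
position: [635.7, 115.4, 47.2]
orientation: [-0.001, 1.0, 0.0, 0.0]
force: [-13.5, -3.4, 28.8]
width: -0.002
finger_force: 14.3
time: 19.7
position: [635.8, 115.5, 46.2]
orientation: [-0.001, 1.0, 0.001, 0.0]
force: [-25.0, -4.0, 53.8]
width: -0.002
finger_force: 27.3
time: 20.2
position: [637.4, 115.7, 188.2]
orientation: [-0.001, 1.0, 0.001, 0.003]
force: [-0.1, -0.4, -0.7]
width: 0.002
finger_force: 0.0
[637.44497589 115.65526293 188.24362047]
```

View pics/d10.png

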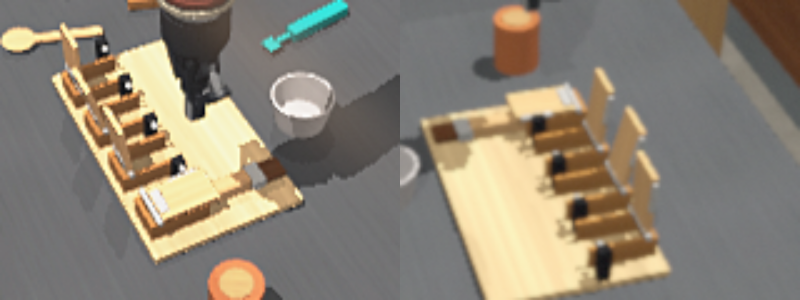

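```bash
python3 -m crank '9 -36.3 -3.5 0 0 0 0.8;9 -36.3 -3.5 0 0 0 0.8;9 -36.3 -3.5 0 0 0 0.8;9 -36.3 -3.5 0 0 0 0.8;9 -36.3 -3.5 0 0 0 0.8;9 -36.3 -3.5 0 0 0 0.8;9 -36.3 -3.5 0 0 0 0.8;9 -36.3 -3.5 0 0 0 0.8;9 -36.3 -3.5 0 0 0 0.8;9 -36.3 -3.5 0 0 0 0.8;9 -36.3 -3.5 0 0 0 0.8;9 -36.3 -3.5 0 0 0 0.8'
python3 -m crank '0 0 0 0 0 0 0.8;0 0 0 0 0 0 0.8;0 0 0 0 0 0 0.8'
python3 - <<'E'
from h import *
np.set_printoptions(precision=1,suppress=True)
f,P=snap('wrist','w11');print(P[0],P[1].as_matrix().round(3).tolist(),r.get_obs()['qpos'])
for c in blobs(f,(5,110,90),(25,255,255),250):
    w=plane('wrist',c,22,P)[:,:2].astype(np.float32);print(c.mean(0),cv2.minAreaRect(w))
E
```

```text
time: 21.35
position: [527.2, -321.7, 225.8]
orientation: [-0.001, 1.0, 0.0, -0.001]
force: [1.1, -0.2, 0.4]
width: 0.8
finger_force: 0.0
time: 21.6
position: [528.1, -319.8, 225.8]
orientation: [-0.001, 1.0, 0.001, -0.001]
force: [-1.1, 0.6, 0.1]
width: 0.797
finger_force: 0.0
[ 528.1 -319.8  225.8] [[-1.0, -0.001, -0.002], [-0.001, 1.0, 0.001], [0.002, 0.001, -1.0]] [ 0.2  0.3  0.3  1.6 -0.1  1.3  2.1]
[486.  292.9] ((765.1719360351562, 115.32472229003906), (188.23263549804688, 44.31893539428711), 54.03972625732422)
[228.6 206.4] ((581.868896484375, -354.1726379394531), (23.381372451782227, 114.75704956054688), 86.92208099365234)
[284.8 132.8] ((488.47601318359375, -286.4516296386719), (24.102128982543945, 113.62606048583984), 72.33636474609375)
```

View pics/w11.png

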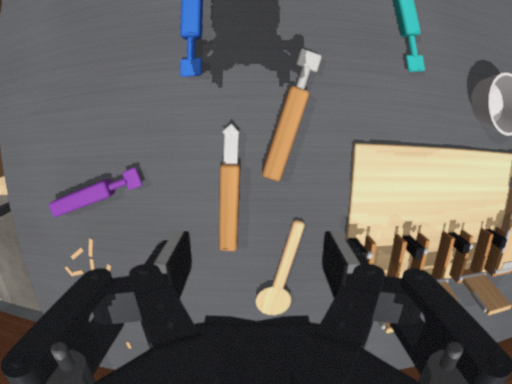

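The wrist picture shows the knife (handle 229,206, tip up) and the gouge (handle 285,133). The knife has been knocked since the first measurement. I'll grasp the gouge now.

```bash
python3 -m crank '28 19.3 0 0 0 5.9 0.7' 60 >/dev/null; python3 -m crank '22.3 25.7 0 0 0 5.9 0.7;0 0 0 0 0 5.9 0.7;0 0 34 0 0 0 0.7;0 0 34 0 0 0 0.7;0 0 34 0 0 0 0.7;0 0 34 0 0 0 0.7;0 0 34 0 0 0 0.7;0 0 20 0 0 0 0.7;0 0 14 0 0 0 0.7;0 0 8 0 0 0 0.7;0 0 0 0 0 0 0.7;0 0 0 0 0 0 0.7'
python3 - <<'E'
from h import *
p,Q=pose();print(p,Q.as_matrix().round(3).tolist(),'d tool',Q.inv().apply(np.array([471.8,-281.2,6])-p))
E
```

```text
time: 22.73
position: [481.2, -272.5, 15.6]
orientation: [0.152, 0.988, 0.0, -0.0]
force: [-0.2, 0.2, -0.0]
width: 0.702
finger_force: 0.0
[ 481.22195304 -272.47855951   15.58589141] [[-0.954, 0.301, -0.0], [0.301, 0.954, 0.0], [0.0, 0.0, -1.0]] d tool [  6.3550258  -11.15586541   9.58573687]
```

```bash
python3 -m crank '3.2 -11.2 0 0 0 0 0.7;3.2 0 0 0 0 0 0.7;0 0 8.5 0 0 0 0.7;0 0 0 0 0 0 0.7;0 0 0 0 0 0 0.7'
python3 -m crank '0 0 0 0 0 0 0;0 0 0 0 0 0 0;0 0 0 0 0 0 0;0 0 0 0 0 0 0;0 0 0 0 0 0 0;0 0 0 0 0 0 0;0 0 0 0 0 0 0' 60
python3 - <<'E'
from h import *
p,Q=pose();print(p,'origin in tool',Q.inv().apply(np.array([471.8,-281.2,0])-p))
E
python3 -m crank '0 0 -35 0 0 0 0;0 0 -35 0 0 0 0;0 0 -35 0 0 0 0;0 0 -35 0 0 0 0;0 0 -20 0 0 -5.9 0;0 0 0 0 0 -5.9 0;0 0 0 0 0 -5.9 0;0 0 0 0 0 0 0;0 0 0 0 0 0 0'
python3 - <<'E'
from h import *
p,Q=pose();print(p,Q.as_matrix().round(3).tolist())
E
```

```text
time: 23.15
position: [471.1, -281.8, 6.7]
orientation: [0.153, 0.988, 0.0, -0.0]
force: [-0.4, 1.3, -0.6]
width: 0.697
finger_force: 0.0
time: 23.73
position: [471.7, -282.1, 7.4]
orientation: [0.153, 0.988, -0.0, 0.0]
force: [-0.1, 1.0, 5.7]
width: 0.266
finger_force: 59.7
[ 471.73349173 -282.07787325    7.35102149] origin in tool [0.20687841 0.85653124 7.35092901]
time: 24.48
position: [471.0, -281.9, 166.5]
orientation: [0.001, 1.0, 0.0, -0.0]
force: [0.7, -1.0, -1.5]
width: 0.265
finger_force: 59.3
[ 471.006504   -281.87976397  166.4908662 ] [[-1.0, 0.002, -0.001], [0.002, 1.0, 0.0], [0.001, 0.0, -1.0]]
```

```bash
python3 -m crank '-12.3 30.8 0 0 0 0 0;-12.3 30.8 0 0 0 0 0;-12.3 30.8 0 0 0 0 0;-12.3 30.8 0 0 0 0 0;-12.3 30.8 0 0 0 0 0;-12.3 30.8 0 0 0 0 0;-12.3 30.8 0 0 0 0 0;-12.3 30.8 0 0 0 0 0;-12.3 30.8 0 0 0 0 0;-12.3 30.8 0 0 0 0 0;0 0 0 0 0 0 0' > /dev/null
python3 -m crank '0 0 28 0 0 0 0;0 0 28 0 0 0 0;0 0 28 0 0 0 0;0 0 28 0 0 0 0;0 0 0 0 0 0 0;0 0 0 0 0 0 0;0 0 0 0 0 0 0;0 0 0 0 0 0 0'
python3 - <<'E'
from h import *
f,P=snap('wrist','w12');print(P[0],P[1].as_matrix().round(3).tolist())
E
```

```text
time: 26.07
position: [595.2, 26.2, 57.0]
orientation: [-0.0, 1.0, 0.0, 0.001]
force: [0.8, -0.7, -1.2]
width: 0.263
finger_force: 59.3
[595.19141277  26.18976113  57.01108369] [[-1.0, -0.001, 0.003], [-0.001, 1.0, 0.0], [-0.003, 0.0, -1.0]]
```

Now I'll lower 37 mm, release, raise, go behind cover 1 and close it.

```bash
python3 -m crank '0 0 12 0 0 0 0;0 0 12 0 0 0 0;0 0 12 0 0 0 0;0 0 0 0 0 0 0;0 0 0 0 0 0 0'
python3 -m crank '0 0 0 0 0 0 0.5;0 0 0 0 0 0 0.5;0 0 0 0 0 0 0.5;0 0 0 0 0 0 0.5;0 0 0 0 0 0 0.5'
python3 -m crank '0 0 -25 0 0 0 0.5;0 0 -30 0 0 0 0.5;0 0 -40 0 0 0 0.5;0 0 -35 0 0 0 0.5;0 0 0 0 0 0 0.5;0 0 0 0 0 0 0.5'
python3 - <<'E'
from h import *
np.set_printoptions(precision=1,suppress=True)
f,P=snap('wrist','w13');print(P[0])
for c in blobs(f,(5,140,90),(25,255,255),250):
    w=plane('wrist',c,34,P)[:,:2].astype(np.float32);print(c.mean(0),cv2.minAreaRect(w))
E
```

```text
time: 26.53
position: [593.5, 26.2, 17.7]
orientation: [-0.001, 1.0, -0.0, -0.0]
force: [0.2, -0.4, -0.4]
width: 0.265
finger_force: 63.5
time: 26.95
position: [593.8, 26.2, 18.9]
orientation: [-0.001, 1.0, -0.0, -0.0]
force: [-0.4, 0.2, 0.0]
width: 0.506
finger_force: 0.0
time: 27.45
position: [595.4, 26.3, 151.5]
orientation: [-0.001, 1.0, 0.0, 0.002]
force: [-0.0, 0.9, -1.3]
width: 0.499
finger_force: 0.0
[595.4  26.3 151.5]
[470.4 242.9] ((672.1934814453125, 288.7739562988281), (147.27772521972656, 72.33734893798828), 64.63534545898438)
[348.2 101.8] ((518.781982421875, 108.46659851074219), (28.487794876098633, 27.76575469970703), 89.97233581542969)
```

```bash
python3 -m crank '0 0 -36 0 0 0 0;-34 1 0 0 0 0 0;-34 1 0 0 0 0 0;-34 1 0 0 0 0 0;-34 1 0 0 0 0 0;-34 0 0 0 0 0 0;0 0 0 0 0 0 0;0 0 25 0 0 0 0;0 0 25 0 0 0 0;0 0 24 0 0 0 0;0 0 0 0 0 0 0;0 0 0 0 0 0 0'
python3 -m crank '18 0 0 0 0 0 0;18 0 0 0 0 0 0;18 0 0 0 0 0 0;11 0 1 0 0 0 0;10 0 1 0 0 0 0;10 0 3 0 0 0 0;10 0 5 0 0 0 0;9 0 6 0 0 0 0;8 0 7 0 0 0 0;6 0 8 0 0 0 0;6 0 9 0 0 0 0;0 0 0 0 0 0 0'
python3 -m crank '4 0 8 0 0 0 0;0 0 4 0 0 0 0;0 0 3 0 0 0 0;0 0 3 0 0 0 0;0 0 3 0 0 0 0;0 0 2 0 0 0 0;0 0 0 0 0 0 0;0 0 0 0 0 0 0'
python3 -m crank '0 0 2 0 0 0 0;0 0 2 0 0 0 0;0 0 0 0 0 0 0;0 0 0 0 0 0 0'
```

```text
time: 28.5
position: [762.0, 30.4, 108.1]
orientation: [-0.001, 1.0, -0.0, -0.003]
force: [0.1, 0.0, 0.7]
width: -0.001
finger_force: 0.0
time: 29.5
position: [638.9, 30.2, 70.2]
orientation: [-0.001, 1.0, 0.0, -0.0]
force: [0.7, 0.4, 1.0]
width: -0.003
finger_force: 0.4
time: 30.17
position: [635.2, 30.3, 48.0]
orientation: [-0.001, 1.0, 0.0, -0.001]
force: [-5.1, -0.0, 8.6]
width: 0.001
finger_force: 4.4
time: 30.5
position: [635.3, 30.4, 46.9]
orientation: [-0.001, 1.0, 0.0, -0.001]
force: [-17.5, -1.3, 35.1]
width: -0.0
finger_force: 17.6
```

```bash
python3 -m crank '0 0 2 0 0 0 0;0 0 0 0 0 0 0;0 0 -30 0 0 0 0;0 0 -35 0 0 0 0;0 0 -40 0 0 0 0;0 0 -40 0 0 0 0;0 0 -36 0 0 0 0'
python3 -m crank '7.5 -37 0 0 0 0 0.6;7.5 -37 0 0 0 0 0.6;7.5 -37 0 0 0 0 0.6;7.5 -37 0 0 0 0 0.6;7.5 -37 0 0 0 0 0.6;7.5 -37 0 0 0 0 0.6;7.5 -37 0 0 0 0 0.6;7.5 -37 0 0 0 0 0.6;7.5 -37 0 0 0 0 0.6;7.5 -37 0 0 0 0 0.6;0 0 0 0 0 0 0.6;0 0 0 0 0 0 0.6'
python3 - <<'E'
from h import *
np.set_printoptions(precision=2,suppress=True)
f,P=snap('wrist','w14');p,Q=P;print(p,Q.as_matrix().round(3).tolist())
for c in blobs(f,(5,110,90),(25,255,255),250):
    w=plane('wrist',c,22,P)[:,:2].astype(np.float32);m=cv2.minAreaRect(w);print(c.mean(0),m)
    if 20<min(m[1])<29 and 105<max(m[1])<122:
        a=np.radians(m[2]+(90 if m[1][1]>m[1][0] else 0));d=np.array([np.cos(a),np.sin(a),0]);d*=-np.sign(d[0])
        og=np.r_[m[0],0]+17.5*d;print('origin',og,'dir deg',np.degrees(np.arctan2(d[1],d[0])),'shift tool',Q.inv().apply(og+[0,0,6.5]-p))
E
```

```text
time: 31.08
position: [635.8, 30.2, 225.0]
orientation: [-0.001, 1.0, -0.0, 0.0]
force: [0.5, 0.7, -0.1]
width: -0.001
finger_force: 0.0
time: 32.08
position: [559.9, -343.0, 222.1]
orientation: [0.002, 1.0, -0.0, -0.001]
force: [-0.1, 1.2, -0.2]
width: 0.6
finger_force: 0.0
[ 559.87 -343.03  222.13] [[-1.0, 0.003, -0.001], [0.003, 1.0, -0.001], [0.001, -0.001, -1.0]]
[461.44 282.79] ((758.1344604492188, 8.744987487792969), (175.749755859375, 49.04884719848633), 47.46597671508789)
[498.4  186.69] ((584.9258422851562, 34.734718322753906), (69.56690216064453, 34.37287139892578), 12.860645294189453)
[247.16 182.91] ((582.5326538085938, -354.5779113769531), (22.92485237121582, 113.42976379394531), 86.98470306396484)
origin [ 565.06 -353.66    0.  ] dir deg 176.98470306396484 shift tool [ -5.54 -10.43 215.63]
```

```bash
python3 -m crank '-5.5 -10.4 0 0 0 2.8 0.6;0 0 34 0 0 0 0.6;0 0 34 0 0 0 0.6;0 0 34 0 0 0 0.6;0 0 34 0 0 0 0.6;0 0 30 0 0 0 0.6;0 0 20 0 0 0 0.6;0 0 0 0 0 0 0.6;0 0 0 0 0 0 0.6;0 0 0 0 0 0 0.6' 60
python3 - <<'E'
from h import *
p,Q=pose();print(p,Q.as_matrix().round(3).tolist(),'d tool',Q.inv().apply(np.array([565,-353.7,6.8])-p))
E
```

```text
time: 32.97
position: [568.3, -349.8, 38.5]
orientation: [0.023, 1.0, -0.0, 0.001]
force: [0.6, -0.4, 0.2]
width: 0.598
finger_force: 0.0
[ 568.32018199 -349.84599942   38.50960152] [[-0.999, 0.046, 0.002], [0.046, 0.999, -0.001], [-0.002, -0.0, -1.0]] d tool [ 3.19658036 -3.98708152 31.70584824]
```

```bash
python3 -m crank '3 -4 0 0 0 0 0.6;0 0 16 0 0 0 0.6;0 0 15 0 0 0 0.6;0 0 0 0 0 0 0.6;0 0 0 0 0 0 0.6'
python3 -m crank '0 0 0 0 0 0 0;0 0 0 0 0 0 0;0 0 0 0 0 0 0;0 0 0 0 0 0 0;0 0 0 0 0 0 0;0 0 0 0 0 0 0;0 0 0 0 0 0 0' 60
python3 - <<'E'
from h import *
p,Q=pose();print(p,'origin in tool',Q.inv().apply(np.array([565,-353.7,0])-p))
E
python3 -m crank '0 0 -35 0 0 0 0;0 0 -35 0 0 0 0;0 0 -35 0 0 0 0;0 0 -35 0 0 0 0;0 0 -20 0 0 -2.7 0;0 0 0 0 0 0 0;0 0 0 0 0 0 0'
python3 - <<'E'
from h import *
p,Q=pose();print(p,Q.as_matrix().round(3).tolist())
E
```

```text
time: 33.38
position: [563.8, -354.4, 6.8]
orientation: [0.024, 1.0, -0.0, 0.0]
force: [-0.6, 0.9, 0.1]
width: 0.601
finger_force: 0.0
time: 33.97
position: [564.7, -354.8, 7.7]
orientation: [0.024, 1.0, -0.001, 0.001]
force: [-1.1, 1.1, 7.4]
width: 0.265
finger_force: 59.8
[ 564.68675339 -354.80154576    7.70451617] origin in tool [-0.24375018  1.12300437  7.70393036]
time: 34.55
position: [564.4, -354.5, 167.6]
orientation: [0.0, 1.0, -0.001, 0.001]
force: [0.1, -0.3, -2.3]
width: 0.263
finger_force: 59.4
[ 564.37921406 -354.50638601  167.59550205] [[-1.0, 0.0, 0.003], [0.0, 1.0, -0.001], [-0.003, -0.001, -1.0]]
```

```bash
python3 -m crank '-3.7 37 0 0 0 0 0;-3.7 37 0 0 0 0 0;-3.7 37 0 0 0 0 0;-3.7 37 0 0 0 0 0;-3.7 37 0 0 0 0 0;-3.7 37 0 0 0 0 0;-3.7 37 0 0 0 0 0;-3.7 37 0 0 0 0 0;0 0 0 0 0 0 0;0 0 0 0 0 0 0' > /dev/null
python3 -m crank '0 0 28 0 0 0 0;0 0 28 0 0 0 0;0 0 28 0 0 0 0;0 0 28 0 0 0 0;0 0 0 0 0 0 0;0 0 0 0 0 0 0;0 0 0 0 0 0 0'
python3 - <<'E'
from h import *
p,Q=pose();print(p,Q.as_matrix().round(3).tolist())
E
```

```text
time: 35.97
position: [593.8, -59.1, 55.0]
orientation: [0.001, 1.0, -0.0, 0.0]
force: [0.2, -0.8, -0.7]
width: 0.267
finger_force: 59.4
[593.83045681 -59.12222983  54.97188202] [[-1.0, 0.001, 0.001], [0.001, 1.0, -0.0], [-0.001, -0.0, -1.0]]
```

```bash
python3 -m crank '0 0 12 0 0 0 0;0 0 12 0 0 0 0;0 0 10.5 0 0 0 0;0 0 0 0 0 0 0;0 0 0 0 0 0 0'
python3 -m crank '0 0 0 0 0 0 0.5;0 0 0 0 0 0 0.5;0 0 0 0 0 0 0.5;0 0 0 0 0 0 0.5;0 0 0 0 0 0 0.5'
python3 -m crank '0 0 -25 0 0 0 0.5;0 0 -30 0 0 0 0.5;0 0 -40 0 0 0 0.5;0 0 -35 0 0 0 0.5;0 0 0 0 0 0 0.5;0 0 0 0 0 0 0.5'
python3 - <<'E'
from h import *
np.set_printoptions(precision=1,suppress=True)
f,P=snap('wrist','w15');print(P[0])
for c in blobs(f,(10,110,60),(19,255,255),100):
    w=plane('wrist',c,34,P)[:,:2].astype(np.float32);print(c.mean(0),cv2.minAreaRect(w))
E
```

```text
time: 36.38
position: [593.3, -58.1, 18.8]
orientation: [0.0, 1.0, -0.0, -0.0]
force: [0.3, 0.5, -0.9]
width: 0.26
finger_force: 62.2
time: 36.8
position: [593.5, -58.1, 19.5]
orientation: [-0.0, 1.0, 0.0, 0.0]
force: [-0.4, 0.1, 1.1]
width: 0.498
finger_force: 0.0
time: 37.3
position: [595.0, -58.2, 152.1]
orientation: [0.0, 1.0, 0.0, 0.003]
force: [-0.2, 0.5, -0.1]
width: 0.498
finger_force: 0.0
[595.  -58.2 152.1]
[499.3 368.3] ((1002.36328125, 435.8838195800781), (224.6217041015625, 83.91816711425781), 34.930049896240234)
[ 12.8 368.1] ((1001.9246215820312, -556.242431640625), (88.92660522460938, 233.8503875732422), 54.667144775390625)
[157.1 328.3] ((772.4179077148438, -181.69921875), (22.333995819091797, 29.26885223388672), 83.34934997558594)
[256.4 302.3] ((729.6610107421875, -58.11115646362305), (48.21798324584961, 58.9771842956543), 0.06830920279026031)
[389.1 253.1] ((671.3468017578125, 84.49623107910156), (33.97374725341797, 18.324403762817383), 2.001765012741089)
[256.2 248.3] ((656.3618774414062, -58.69096374511719), (54.00965881347656, 78.45003509521484), 89.9170150756836)
[192.8 222.4] ((633.1123657226562, -119.45154571533203), (11.317999839782715, 32.742897033691406), 77.67179870605469)
[152.6 240.2] ((654.8458251953125, -164.09503173828125), (73.930908203125, 17.7403621673584), 2.2584340572357178)
[499.1 232.8] ((659.241455078125, 264.27386474609375), (110.39108276367188, 56.416072845458984), 62.43559265136719)
[412.6 179.9] ((585.0526123046875, 100.54962158203125), (61.47962188720703, 29.714069366455078), 11.039788246154785)
[256.8 196.8] ((610.904541015625, -57.65999984741211), (23.69728660583496, 113.96746063232422), 89.90164184570312)
[343.8 171.9] ((582.8711547851562, 23.590177536010742), (27.713443756103516, 61.67232131958008), 89.26555633544922)
[424.2 108.3] ((518.32421875, 104.85919189453125), (29.03791046142578, 32.74034118652344), 0.26800739765167236)
```

The knife lies straight in bay 2 (handle centre 610.9, -57.7). Now I'll close cover 2.

```bash
python3 -m crank '0 0 -36 0 0 0 0;-34 1 0 0 0 0 0;-34 1 0 0 0 0 0;-34 1 0 0 0 0 0;-34 1 0 0 0 0 0;-34 0 0 0 0 0 0;0 0 0 0 0 0 0;0 0 25 0 0 0 0;0 0 25 0 0 0 0;0 0 24 0 0 0 0;0 0 0 0 0 0 0;0 0 0 0 0 0 0'
python3 -m crank '18 0 0 0 0 0 0;18 0 0 0 0 0 0;18 0 0 0 0 0 0;11 0 1 0 0 0 0;10 0 1 0 0 0 0;10 0 3 0 0 0 0;10 0 5 0 0 0 0;9 0 6 0 0 0 0;8 0 7 0 0 0 0;6 0 8 0 0 0 0;6 0 9 0 0 0 0;0 0 0 0 0 0 0'
python3 -m crank '4 0 8 0 0 0 0;0 0 4 0 0 0 0;0 0 3 0 0 0 0;0 0 3 0 0 0 0;0 0 3 0 0 0 0;0 0 2 0 0 0 0;0 0 0 0 0 0 0;0 0 0 0 0 0 0'
python3 -m crank '0 0 2 0 0 0 0;0 0 2 0 0 0 0;0 0 0 0 0 0 0;0 0 0 0 0 0 0'
python3 -m crank '0 0 2 0 0 0 0;0 0 0 0 0 0 0;0 0 -30 0 0 0 0;0 0 -35 0 0 0 0;0 0 -40 0 0 0 0;0 0 -40 0 0 0 0;0 0 -36 0 0 0 0;20 0 0 0 0 0 0;30 0 0 0 0 0 0;20 0 0 0 0 0 0;0 0 0 0 0 0 0;0 0 0 0 0 0 0'
python3 - <<'E'
from h import *
f,P=snap('wrist','w16');g,_=snap('side','s16');h,_=snap('scene','c16');print(P[0])
a=cv2.resize(f,(533,400));b=np.vstack([cv2.resize(g[110:260,180:390],(267,200)),cv2.resize(h[160:290,160:330],(267,200))])
cv2.imwrite('pics/d16.png',np.hstack([a,b])[:,:,::-1])
E
```

```text
time: 38.35
position: [761.6, -54.0, 108.6]
orientation: [0.0, 1.0, 0.0, -0.003]
force: [-0.8, -0.4, 0.7]
width: -0.003
finger_force: 0.0
time: 39.35
position: [638.5, -54.3, 70.7]
orientation: [0.0, 1.0, 0.0, -0.0]
force: [0.3, -0.6, 0.1]
width: 0.002
finger_force: 0.4
time: 40.02
position: [634.8, -54.2, 48.1]
orientation: [0.0, 1.0, 0.0, -0.001]
force: [-3.9, 0.0, 4.6]
width: 0.001
finger_force: 2.7
time: 40.35
position: [634.9, -54.2, 47.0]
orientation: [0.0, 1.0, 0.0, -0.001]
force: [-15.7, 1.7, 30.8]
width: 0.001
finger_force: 15.7
time: 41.35
position: [565.0, -54.1, 223.5]
orientation: [0.0, 1.0, 0.0, 0.0]
force: [0.5, 0.6, 0.2]
width: 0.002
finger_force: 0.0
[565.02694015 -54.06456287 223.52734732]
```

View pics/d16.png

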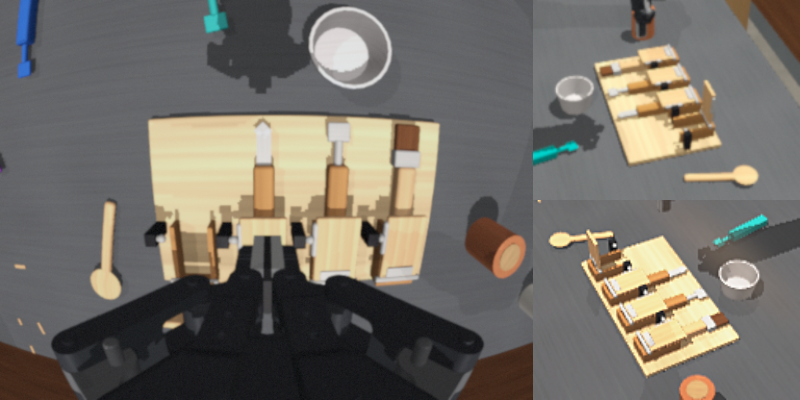

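The final picture shows the knife, gouge and brush flat in bays 2, 1 and 0 with their covers shut. Cover 3 is open, and the pot, spoon and roll are undisturbed.

```bash
python3 -c "
from workcell import r
print(r.job_done())"
```

```text
the job is handed in; nothing more can be done
None
```

I dipped the brush about 32 mm below the pot's rim, then stowed it, the gouge and the knife flat in channels 0, 1 and 2 with their covers pressed shut. No rasp was on the bench, cover 3 stays open, and the job was handed in at about 41 s with no verdict returned.

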